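Slide the yellow filter carrier home under its leaf spring

TASK

Two filter carriers wait in the two lanes of the filter dock, each riding high on a sprung floor. With the fingertips, press the carrier with the yellow thumb rest down hard on its thumb rest and, still pressing, push it along its lane under the black bridge and its drag spring until its front edge is fully home against the end stop, then let go and leave it there. Do not lift it, and leave the carrier with the blue thumb rest and the other things where they are.

Things in the scene. Friction and masses are not known exactly. Their poses are not given: they have to be found in the camera images.
- dock: Fixed aluminium and grey filter dock, 215 x 166 mm (x = -120 to +95 mm). +x is the way carriers are pushed in, about away from the robot; y left, z up; origin on the table below the middle between the lanes. Two lanes along x, centred at y = +38 and -38 mm, each 58 mm wide between grey rails with tops at z = 35 mm.
- sprung_floor (a point): Height of the free floor plates of both lanes (dock x = -50, y = 0, z = 26 mm). Each lane has a steel floor plate on springs, all along the lane, that sinks level, straight down, by at most 10 mm to a hard stop: about 5 N with a carrier on it starts it, about 9 N at 5 mm, about 14 N at 10 mm.
- bridge_mouth (a point): Lower front edge of the black bridge across both lanes, midway between them (dock x = +22, z = 35 mm). The bridge is 18 mm long in x, its top at z = 46 mm. Behind its mouth each lane has a brass leaf spring, 34 mm wide, sloping down to about z = 28 mm at x = +57 mm; a carrier passing beneath lifts it and feels a few N of drag.
- end_stop (a point): Face of the grey end stop across both lanes, midway between them (dock x = +85, z = 35 mm; its top at z = 45 mm).
- carrier_yellow: Loose carrier to push home: black slab 120 x 55.5 x 14 mm, 0.12 kg, amber window in front, yellow thumb rest behind. Origin at the centre of its underside, x to its front edge, along the dock's x. Starts in either lane, 7 to 22 mm short of the bridge and 5 mm too high to enter; fits when sunk 5 to 10 mm. Home: origin at dock x = +25 mm, where the floor then holds it up against the bridge.
- thumb_rest (a point): Centre of the yellow thumb rest's flat top: 22 mm above the carrier's underside, 41.5 mm behind its origin. The flat is 37 mm long (x) and 50 mm wide; at its front, 18.5 mm from this point, stands a cross ridge 8 mm thick, 10 mm higher than the flat and as wide, to push against. Its rear is open.
- front_edge (a point): Middle of the yellow carrier's front face, 60 mm ahead of its origin, 7 mm above its underside; must end on the end stop.
- carrier_blue: The other loose carrier, in the other lane: the same shape, with a blue thumb rest and a green window. Must stay where it is. Origin and axes as for the yellow one.
- reagent_bottle: Bystander: brown bottle with a blue cap, 70 mm across, 138 mm high, right of the dock; origin at the centre of its underside.
- small_beaker: Bystander: clear beaker, 52 mm across, 70 mm high, right of the dock; origin at the centre of its underside.
- blue_cap: Bystander: blue screw cap, 53 mm across, 25 mm high, left of the dock; origin under its middle.

How it is judged (in metres and radians):
On the way:
1. the fingertips press the yellow carrier down (more than 5 N, sunk at least 5 mm) while it passes under the bridge (contact force between the fingers and carrier_yellow above 5 N and z of carrier_yellow in the frame of dock below 0.0215 m and x of carrier_yellow in the frame of dock between -0.036 and 0.021 m), for 0.1 s.
At the end, for the whole second after the job is handed in: The yellow carrier lies flat in its lane under the bridge, front edge within 4 mm of the end stop, at rest and released; the blue carrier is still outside the bridge in its lane (x of carrier_yellow in the frame of dock between 0.021 and 0.028 m and z of carrier_yellow in the frame of dock between 0.012 and 0.0235 m and angle between the x axis of carrier_yellow and the x axis of dock, either way round below 0.1 rad and linear speed of carrier_yellow below 0.01 m/s and x of carrier_blue in the frame of dock below -0.036 m and angle between carrier_blue's own z axis and vertical below 0.1 rad); the robot touches nothing.
It fails at once if the yellow carrier is lifted out of its lane (10 mm above its start height) or tipped by more than 0.2 rad (z of carrier_yellow in the frame of dock above 0.036 m or angle between carrier_yellow's own z axis and vertical above 0.2 rad).
It fails at once if the blue carrier is moved more than 8 mm (distance of carrier_blue from where it was at the start of the episode above 0.008 m).
It fails at once if a bystander is moved more than 15 mm (distance of any of reagent_bottle, small_beaker, blue_cap from where it was at the start of the episode above 0.015 m).
It also fails if it takes over 35 s, if anything falls off the work surface, if the arm or the gripper's body presses on something with over 40 N, if the wrist force passes 120 N, or if a joint passes its speed limit or range.

ROBOT

A 6-joint arm with a two-finger parallel gripper is mounted at the origin on a cart in front of the work surface, level with it; the furniture and walls round the work are solid. World frame = base frame: x ahead of the robot, y to its left, z up, the work surface at z = 0. Lengths are in m, angles in degrees, forces in N, time in s.
With the tool pointing down it reaches from about 0.4 to 0.825 m from the base axis. Payload 7 kg.
Tool frame: the origin (TCP) lies midway between the tips of the shut fingers; the grasp point (between the pads) lies hold_point_z behind it (hold_point_z is the distance from the TCP to the grasp point, in m); z points along the fingers, y is the line along which they close (so a half turn about z gives the same grasp; the last joint's range is limited). The gripper opens to 88 mm and grips with 3 to 60 N. Pads are 19 mm wide; open, the fingers measure 130 mm over their backs; the gripper's body (78 mm by 193 mm) begins 47 mm behind the grasp point.
Start: joints at [16.507, 20.546, 0.682, 0, -70.136, -16.507], TCP at [0.675, -0, 0.227] pointing down, gripper open.
Joint ranges: [-176.03, 176.03], [-82.01, 121.73], [-58.28, 71.71], [-173.87, 95.51], [-174.79, -0.11], [-173.66, 173.66]. Speed limits (degrees/s): [136.94, 136.94, 172.46, 180, 180, 180].

INTERFACE

Orientations are given as [roll, pitch, yaw] about the fixed x, y, z axes, in that order (R = Rz(yaw) Ry(pitch) Rx(roll)).
In Python, from plant import * gives the robot as it stands.
- The arm moves only by the tool step_arm, never from a script. Its argument "steps" is a list that holds one entry, the list of rows, each a list of 6 numbers: the shift along the tool's x, y, z scaled (see below), then the turn, a rotation vector about the tool's x, y, z scaled (see below). In form: [[[tx, ty, tz, wx, wy, wz], ...]]. A call has 1 to 20 rows; each row is the pose to reach, as a shift and turn from the pose commanded when the call began, along the tool's axes at that moment; what a row does not reach only later rows make up. The controller multiplies each number of a shift by 100 mm and each number of a turn by 0.5 rad. A row lasts 1/10 s, in which the tool goes at most 50 mm and 8.59 degrees, less where a joint would pass 70% of its speed; a pose out of reach is approached as far as the arm can. A call with a number of a shift or a turn outside -1 to 1 is refused whole. A call with a gripper value outside its range is refused whole. "jaw" is the closure in counts, from 0 (fully open) to 255 (shut), set as the call begins (left out, the last holds). The fingers move at their own pace and stop on an object; the grip force is fixed at half the most. Time passes only in rows, so rows that repeat a pose let the fingers close. It gives the time, the measured TCP pose, the force, the opening and the grip force at its end, in the units of the state.
- get_obs(): the state, without advancing time (a new reading comes with each control period).
- snapshot(name): name is "scene" or "side" or "wrist"; returns (picture, depth): 400x640x3 uint8, red, green, blue; 400x640 float32, m along the optical axis (not along the pixel's ray), 0 where there is no reading.
- calibration(name): a dict with "mtx" (3x3 intrinsics, pixels), "rvec" (rotation vector, rad) and "tvec" (3), from world to camera coordinates, as OpenCV has them. Camera axes: x right, y down, z forward; pixel columns grow to the right and rows downward; lengths in m; the calibration is good to about 2 mm. The wrist camera is an equidistant fisheye: a pixel r from the principal point sees the ray r / f radians off the axis. A picture is of the moment at which its call begins: read the wrist's pose just before it. calibration takes no time and is no camera call; for the wrist camera it gives the pose at the moment of the call.
- close_job(): hands the job in; it is judged then, once.
The state is a dict: "clock": time; "joint_pos": joint angles; "qvel": joint speeds; "tau": joint torques, N m; "tool_pos": TCP position; "orientation": TCP orientation; "force": force on the tool from outside, world axes, zero at the start; "moment": the same for the moment, N m; "opening": finger opening in m; "gripper_force": force on a finger pad.
Only numpy, scipy, OpenCV 4.12 (cv2) and the standard library are available. Lean on these libraries where they do the work, as an engineer would, in place of code of your own. Each camera call takes 0.05 s, during which the arm holds its last target. There are 200 camera calls.

## Working session

There is one attempt and no reset: what is moved stays moved. The work goes in short steps, Python scripts to look and compute and a tool call to move; the robot and the scene stay as the last step left them, time stands still between calls to the robot, and variables do not carry over. Pictures are saved under pics/ and viewed, at most 10 in all, crops included, and the job is handed in when it is done.

Besides the shell and the picture viewer there is one more tool, called as name(argument=value, ...) on one line, values as JSON. step_arm: Moves the arm, as the interface text tells. Its arguments: {"type":"object","properties":{"steps":{"type":"array","items":{"type":"array","items":{"type":"array","items":{"type":"number","minimum":-1,"maximum":1}}}},"jaw":{"type":"number"}},"required":["steps"]}

```bash
mkdir -p pics; cat > h.py <<'E'
from plant import *
import numpy as np, cv2
def cam(n):
    c=calibration(n); R=cv2.Rodrigues(np.array(c["rvec"],float))[0]; return np.array(c["mtx"],float),R,np.array(c["tvec"],float).ravel()
def world(n,D,u,v):
    K,R,t=cam(n); z=np.median([d for d in D[v-1:v+2,u-1:u+2].ravel() if d>0]); p=np.array([(u-K[0,2])/K[0,0],(v-K[1,2])/K[1,1],1])*z
    return R.T@(p-t)
E
python3 - <<'E'
from h import *
o=get_obs(); print(o)
for n in("scene","side"):
    p,d=snapshot(n); np.save(n+"_d.npy",d); cv2.imwrite(f"pics/{n}.png",p[:,:,::-1])
E
```

```text
{'clock': 0.0, 'joint_pos': array([ 1.65070155e+01,  2.05899954e+01,  6.35552813e-01, -1.96672732e-02,
       -7.01372787e+01, -1.65091927e+01]), 'qvel': array([ 0.0402015 , -0.03770585,  0.00392416,  0.0229872 ,  0.09975534,
        0.02919381]), 'tau': array([-8.00930356e-04, -5.82726967e+01,  2.93058443e+01,  6.99745238e+00,
        6.93249181e-03, -2.06530804e-04]), 'tool_pos': array([ 6.74517216e-01, -2.66117559e-05,  2.25653890e-01]), 'orientation': array([ 1.79906806e+02, -8.34023353e-03, -9.00088675e+01]), 'force': array([-0.30315484,  0.49418644,  0.302937  ]), 'moment': array([ 0.04382801, -0.00291567,  0.03812264]), 'gripper_force': 0.0, 'opening': 0.08760209298034517}
```

View pics/scene.png

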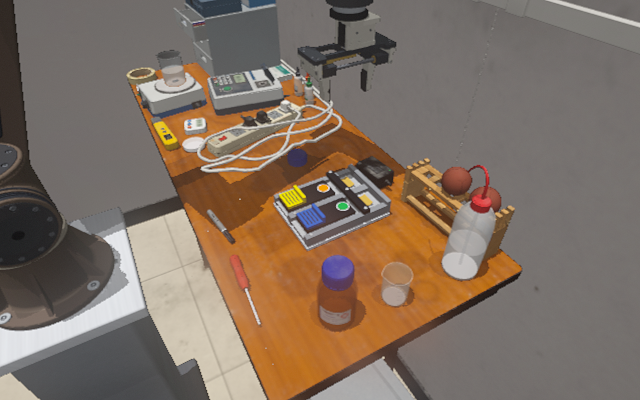

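View pics/side.png

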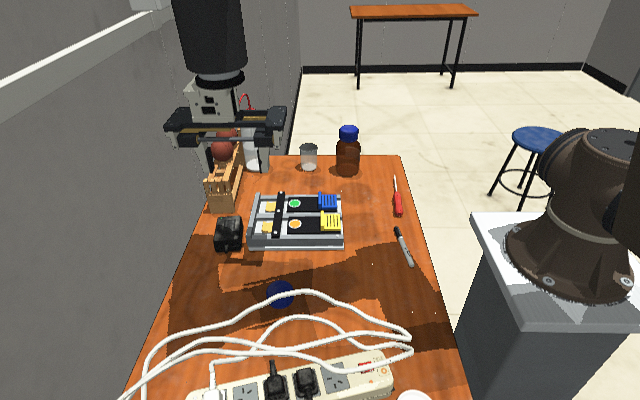

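The yellow carrier is in the left lane (scene about (292,198)) and the blue one is to the right of it (310,215). I'll enlarge the dock in both views.

```bash
python3 - <<'E'
import cv2,numpy as np
a=cv2.imread("pics/scene.png")[155:250,265:400]; b=cv2.imread("pics/side.png")[180:260,240:355]
a=cv2.resize(a,None,fx=5,fy=5,interpolation=2); b=cv2.resize(b,None,fx=6,fy=6,interpolation=2)
cv2.imwrite("pics/a.png",a); cv2.imwrite("pics/b.png",b)
E
```

```text
(no output)
```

View pics/a.png

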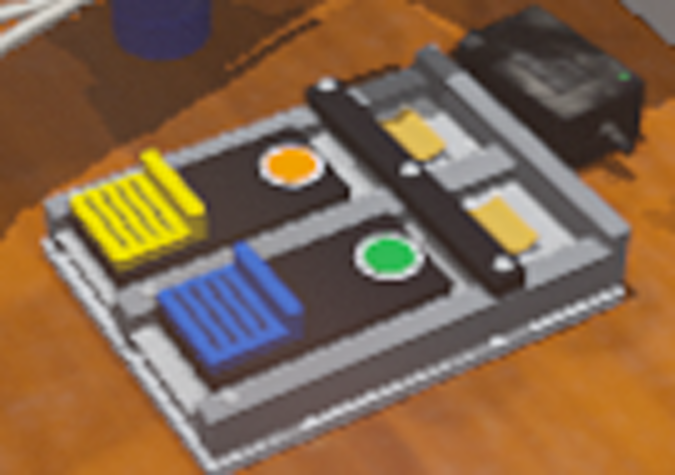

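View pics/b.png

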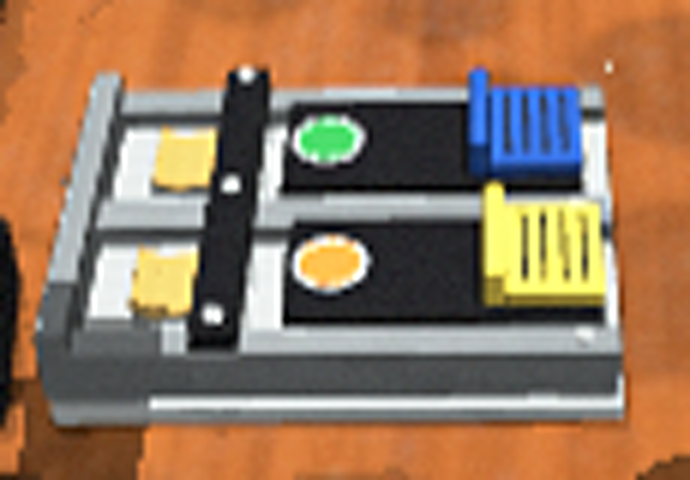

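```bash
python3 - <<'E'
from h import *
def ray(n,u,v,z):
    K,R,t=cam(n); d=R.T@np.array([(u-K[0,2])/K[0,0],(v-K[1,2])/K[1,1],1]); o=-R.T@t
    return o+d*(z-o[2])/d[2]
A=dict(boltL=(328,85,.047),boltM=(410,170,.047),boltR=(502,263,.047),amber=(291,165,.040),green=(389,257,.040),yflat=(128,215,.048),yridge=(175,180,.058),bridge_blue=(268,292,.058))
B=dict(boltL=(212,314,.047),boltM=(231,184,.047),boltR=(246,74,.047),amber=(330,263,.040),green=(328,138,.040),yflat=(556,250,.048),yridge=(494,240,.058))
D=np.load("scene_d.npy");E=np.load("side_d.npy")
for k,(u,v,z) in A.items():
    p=(u/5+265-.4,v/5+155-.4);print("scene",k,ray("scene",*p,z).round(4),world("scene",D,round(p[0]),round(p[1])).round(4))
for k,(u,v,z) in B.items():
    p=(u/6+240-.4,v/6+180-.4);print("side",k,ray("side",*p,z).round(4),world("side",E,round(p[0]),round(p[1])).round(4))
E
```

```text
scene boltL [ 0.6226 -0.0282  0.047 ] [ 0.6209 -0.0302  0.0478]
scene boltM [ 0.6233 -0.102   0.047 ] [ 0.6238 -0.103   0.0463]
scene boltR [ 0.6249 -0.1753  0.047 ] [ 0.625  -0.175   0.0473]
scene amber [ 0.5817 -0.0647  0.04  ] [ 0.5816 -0.0658  0.0396]
scene green [ 0.5883 -0.1414  0.04  ] [ 0.5879 -0.1405  0.0395]
scene yflat [ 0.4965 -0.0678  0.048 ] [ 0.4964 -0.0668  0.0461]
scene yridge [ 0.5208 -0.0673  0.058 ] [ 0.5213 -0.0681  0.0572]
scene bridge_blue [ 0.522  -0.1518  0.058 ] [ 0.5234 -0.1482  0.0543]
side boltL [ 0.6243 -0.0271  0.047 ] [ 0.6238 -0.0256  0.0482]
side boltM [ 0.6256 -0.1023  0.047 ] [ 0.6257 -0.1019  0.0481]
side boltR [ 0.6274 -0.1753  0.047 ] [ 0.6261 -0.1733  0.0483]
side amber [ 0.5841 -0.0635  0.04  ] [ 0.5832 -0.0644  0.0406]
side green [ 0.5906 -0.1407  0.04  ] [ 0.591  -0.1375  0.0413]
side yflat [ 0.4983 -0.0622  0.048 ] [ 0.4989 -0.0642  0.0471]
side yridge [ 0.5214 -0.0562  0.058 ] [ 0.5213 -0.0558  0.0572]
```

Poses (world): the dock origin is about (0.5935, -0.1026) with yaw about 1.1°. The yellow thumb rest is about (0.498, -0.065), so it has about 79 mm to travel. I'll turn the gripper so the shut fingers sit across the lane.

step_arm(steps=[[[0.65,0.9,0.4,0,0,-0.8],[0.65,0.9,0.4,0,0,-0.8],[0.65,0.9,0.4,0,0,-0.8],[0.65,0.9,0.4,0,0,-0.8],[0.65,0.9,0.4,0,0,-0.8]]], jaw=255)

```text
clock: 0.6
tool_pos: [0.5852, -0.0652, 0.1869]
orientation: [-180.0, -0.0, -67.2]
force: [0.5, 0.2, 0.6]
opening: 0.0531
gripper_force: 0.0
```

step_arm(steps=[[[0,0,0,0,0,-0.9],[0,0,0,0,0,-0.9],[0,0,0,0,0,-0.9],[0,0,0,0,0,-0.9]]])

```text
clock: 1.0
tool_pos: [0.5861, -0.0643, 0.1867]
orientation: [-180.0, -0.0, -41.2]
force: [-0.1, -0.3, 0.8]
opening: 0.021
gripper_force: 0.0
```

step_arm(steps=[[[0,0,0,0,0,-0.9],[0,0,0,0,0,-0.9],[0,0,0,0,0,-0.9],[0,0,0,0,0,-0.9]]])

```text
clock: 1.4
tool_pos: [0.5857, -0.0646, 0.1866]
orientation: [180.0, -0.0, -15.6]
force: [0.3, -0.4, -0.6]
opening: 0.0005
gripper_force: 0.0
```

step_arm(steps=[[[0,0,0,0,0,-0.58],[0,0,0,0,0,-0.58],[0,0,0,0,0,-0.58],[0,0,0,0,0,-0.58]]])

```text
clock: 1.8
tool_pos: [0.5853, -0.0648, 0.1866]
orientation: [180.0, -0.0, 0.6]
force: [0.3, 0.4, -0.1]
opening: 0.0004
gripper_force: 0.0
```

step_arm(steps=[[[-0.83,0,0.3,0,0,0],[-0.83,0,0.9,0,0,0],[-0.83,0,0.9,0,0,0],[-0.83,0,0.9,0,0,0],[-0.83,0,0.9,0,0,0]]])

```text
clock: 2.3
tool_pos: [0.5031, -0.0666, 0.0974]
orientation: [180.0, -0.0, 0.9]
force: [0.7, -0.2, 0.4]
opening: 0.0003
gripper_force: 0.0
```

```bash
python3 - <<'E'
from h import *
print(get_obs()["tool_pos"])
p,d=snapshot("side"); a=cv2.resize(p[140:260,220:360,::-1],None,fx=4,fy=4,interpolation=2)
q,d=snapshot("scene"); b=cv2.resize(q[130:250,250:390,::-1],None,fx=4,fy=4,interpolation=2)
cv2.imwrite("pics/c.png",cv2.resize(np.hstack([a,b]),(800,343)))
cv2.imwrite("pics/c_side.png",a)
E
```

```text
[ 0.50307686 -0.06657231  0.09739334]
```

View pics/c.png

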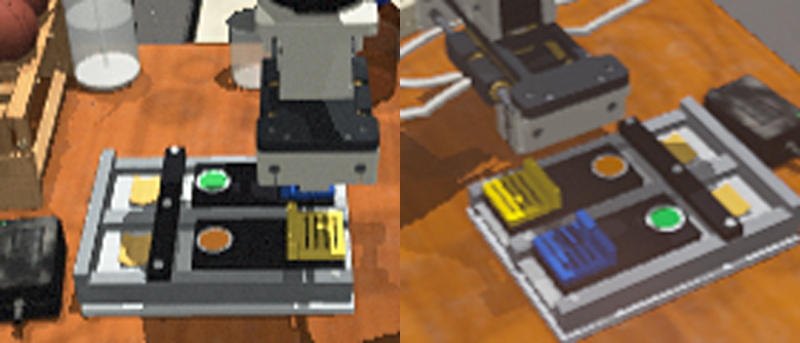

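The gripper's body hides the fingers in both views, so I'll check with the wrist camera.

```bash
python3 - <<'E'
from h import *
p,d=snapshot("wrist"); cv2.imwrite("pics/w.png",p[:,:,::-1])
K,R,t=cam("wrist")
def pr(P):
    q=R@np.array(P)+t; th=np.arctan2(np.hypot(*q[:2]),q[2]); ph=np.arctan2(q[1],q[0]); return (K[0,2]+K[0,0]*th*np.cos(ph),K[1,2]+K[1,1]*th*np.sin(ph))
for n,P in dict(tcp=get_obs()["tool_pos"],ridge_rear_mid=(.5165,-.0655,.058),flatc=(.498,-.0655,.048),flatR=(.498,-.0905,.048),flatL=(.498,-.0405,.048),rear=(.4795,-.0655,.048)).items(): print(n,np.round(pr(P)))
E
```

```text
tcp [318. 244.]
ridge_rear_mid [318. 204.]
flatc [317. 225.]
flatR [352. 226.]
flatL [282. 224.]
rear [317. 249.]
```

View pics/w.png

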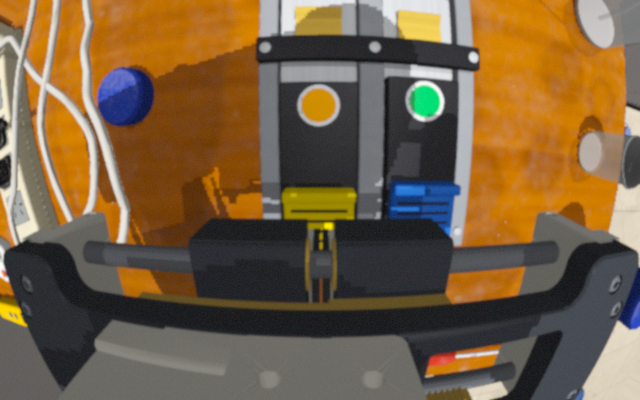

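```bash
python3 - <<'E'
from h import *
p,d=snapshot("wrist"); K,R,t=cam("wrist"); print("cam",-R.T@t)
for u,v in [(200,228),(250,228),(300,228),(308,235),(345,228),(400,228),(440,228),(200,290),(250,260),(250,290),(310,260),(322,260),(333,260),(322,290),(400,260),(400,290),(322,240),(318,196),(318,190),(318,208),(282,200),(354,200)]:
    x,y=(u-K[0,2])/K[0,0],(v-K[1,2])/K[1,1]; th=np.hypot(x,y); s=np.tan(th)/th; print(u,v,(R.T@(np.array([x*s,y*s,1])*d[v,u]-t)).round(3))
E
```

```text
cam [ 0.5704485  -0.06656969  0.25597047]
200 228 [ 0.541 -0.033  0.178]
250 228 [ 0.542 -0.048  0.178]
300 228 [ 0.542 -0.061  0.177]
308 235 [ 0.514 -0.061  0.11 ]
345 228 [ 0.542 -0.074  0.177]
400 228 [ 0.542 -0.089  0.177]
440 228 [ 0.542 -0.101  0.178]
200 290 [ 0.526 -0.034  0.187]
250 260 [ 0.537 -0.05   0.187]
250 290 [ 0.528 -0.049  0.187]
310 260 [ 0.534 -0.064  0.18 ]
322 260 [ 0.534 -0.068  0.181]
333 260 [ 0.535 -0.07   0.183]
322 290 [ 0.502 -0.068  0.144]
400 260 [ 0.537 -0.087  0.187]
400 290 [ 0.528 -0.088  0.187]
322 240 [ 0.513 -0.068  0.114]
318 196 [ 0.521 -0.066  0.057]
318 190 [ 0.524 -0.066  0.05 ]
318 208 [ 0.51  -0.066  0.047]
282 200 [ 0.518 -0.042  0.058]
354 200 [ 0.519 -0.09   0.057]
```

The fingertips are centred on the lane with the ridge about 4 mm ahead. I'll descend now.

step_arm(steps=[[[0,0,0.2,0,0,0],[0,0,0.35,0,0,0],[0,0,0.45,0,0,0],[0,0,0.48,0,0,0],[0,0,0.5,0,0,0],[0,0,0.52,0,0,0],[0,0,0.54,0,0,0],[0,0,0.56,0,0,0],[0,0,0.56,0,0,0]]])

```text
clock: 3.4
tool_pos: [0.5021, -0.0667, 0.0417]
orientation: [180.0, -0.0, 1.1]
force: [-4.4, 1.5, 10.2]
opening: 0.0005
gripper_force: 5.2
```

step_arm(steps=[[[0,0,0.02,0,0,0],[0.02,0,0.025,0,0,0],[0.04,0,0.025,0,0,0],[0.08,0,0.025,0,0,0],[0.12,0,0.025,0,0,0],[0.16,0,0.025,0,0,0],[0.2,0,0.025,0,0,0],[0.24,0,0.025,0,0,0],[0.27,0,0.025,0,0,0],[0.3,0,0.025,0,0,0]]])

```text
clock: 4.4
tool_pos: [0.5301, -0.0667, 0.0391]
orientation: [180.0, 0.2, 1.1]
force: [-9.3, -0.1, 13.2]
opening: 0.0004
gripper_force: 6.4
```

step_arm(steps=[[[0.04,0,0,0,0,0],[0.08,0,0,0,0,0],[0.12,0,0,0,0,0],[0.16,0,0,0,0,0],[0.2,0,0,0,0,0],[0.24,0,0,0,0,0],[0.28,0,0,0,0,0],[0.32,0,0,0,0,0],[0.36,0,0,0,0,0],[0.4,0,0,0,0,0],[0.4,0,0,0,0,0]]])

```text
clock: 5.5
tool_pos: [0.569, -0.0661, 0.0384]
orientation: [179.9, 0.3, 1.0]
force: [-10.7, -1.3, 9.4]
opening: 0.0003
gripper_force: 6.6
```

```bash
python3 - <<'E'
from h import *
print(get_obs()["tool_pos"])
p,d=snapshot("wrist"); cv2.imwrite("pics/w2.png",cv2.resize(p[0:240,200:500,::-1],None,fx=2.5,fy=2.5,interpolation=2))
E
```

```text
[ 0.56897656 -0.06611891  0.03844936]
```

View pics/w2.png

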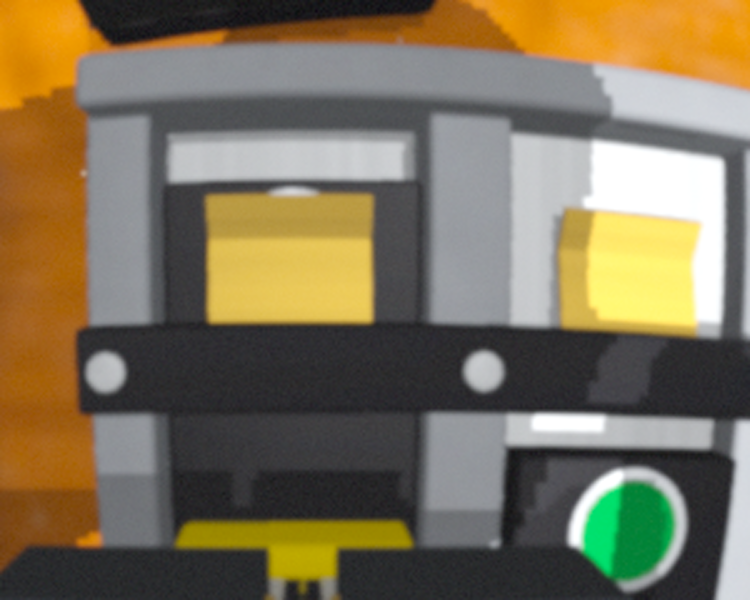

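The yellow carrier has passed under the bridge and the leaf. Its front edge (crop row 183) is roughly 12–16 mm short of the stop.

step_arm(steps=[[[0.03,0,0.01,0,0,0],[0.06,0,0.01,0,0,0],[0.09,0,0.01,0,0,0],[0.12,0,0.01,0,0,0],[0.14,0,0.01,0,0,0],[0.14,0,0.01,0,0,0]]])

```text
clock: 6.15
tool_pos: [0.5796, -0.0664, 0.0382]
orientation: [179.9, 0.6, 1.0]
force: [-23.2, 0.6, 26.6]
opening: 0.0002
gripper_force: 15.5
```

step_arm(steps=[[[0.01,0,0,0,0,0],[0.02,0,0,0,0,0],[0.03,0,0,0,0,0],[0.03,0,0,0,0,0]]])

```text
clock: 6.55
tool_pos: [0.5812, -0.0663, 0.0382]
orientation: [179.9, 0.7, 1.0]
force: [-19.8, -0.8, 21.2]
opening: 0.0007
gripper_force: 13.0
```

```bash
python3 - <<'E'
from h import *
o=get_obs();print(o["tool_pos"],o["force"])
p,d=snapshot("wrist"); cv2.imwrite("pics/w3.png",cv2.resize(p[0:240,200:500,::-1],None,fx=2.5,fy=2.5,interpolation=2))
E
```

```text
[ 0.58122306 -0.06633994  0.0382398 ] [-19.7886403   -0.82705451  21.17016688]
```

View pics/w3.png

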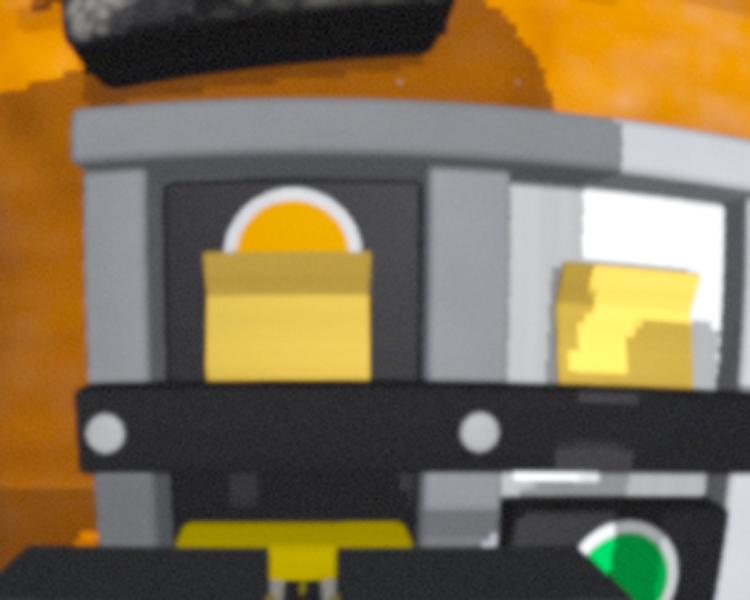

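```bash
python3 - <<'E'
from h import *
p,d=snapshot("wrist"); K,R,t=cam("wrist")
for u in (275,360):
  for v in range(54,86,2):
    x,y=(u-K[0,2])/K[0,0],(v-K[1,2])/K[1,1]; th=np.hypot(x,y); s=np.tan(th)/th; print(u,v,(R.T@(np.array([x*s,y*s,1])*d[v,u]-t)).round(4),p[v,u])
E
```

```text
275 54 [ 0.6832 -0.0437  0.044 ] [143 147 153]
275 56 [ 0.6822 -0.0437  0.0439] [143 146 152]
275 58 [ 0.6809 -0.0439  0.0453] [144 147 153]
275 60 [ 0.6802 -0.0437  0.0437] [144 148 151]
275 62 [ 0.679  -0.0439  0.0449] [139 143 147]
275 64 [ 0.678  -0.0439  0.0445] [121 123 127]
275 66 [ 0.6773 -0.0437  0.043 ] [ 95  98 101]
275 68 [ 0.6771 -0.0429  0.0378] [81 82 84]
275 70 [ 0.6773 -0.0417  0.0293] [80 81 82]
275 72 [ 0.6762 -0.0417  0.0292] [60 61 64]
275 74 [ 0.6751 -0.0418  0.0294] [55 54 60]
275 76 [ 0.6739 -0.0419  0.0302] [61 59 63]
275 78 [ 0.6729 -0.0419  0.0298] [60 61 62]
275 80 [ 0.6717 -0.042   0.0304] [63 62 64]
275 82 [ 0.6707 -0.0418  0.0293] [62 63 64]
275 84 [ 0.6693 -0.0423  0.032 ] [61 59 62]
360 54 [ 0.6837 -0.0848  0.0448] [142 145 148]
360 56 [ 0.6828 -0.0848  0.0443] [141 144 149]
360 58 [ 0.6816 -0.0848  0.0449] [141 145 151]
360 60 [ 0.6805 -0.0847  0.0456] [141 144 148]
360 62 [ 0.6796 -0.0848  0.045 ] [134 137 141]
360 64 [ 0.6788 -0.0849  0.0438] [116 118 122]
360 66 [ 0.6778 -0.085   0.0438] [86 88 92]
360 68 [ 0.6779 -0.0858  0.0371] [80 81 83]
360 70 [ 0.6777 -0.0865  0.0314] [74 76 78]
360 72 [ 0.6769 -0.0868  0.0296] [55 55 58]
360 74 [ 0.6758 -0.0868  0.0295] [70 72 72]
360 76 [ 0.6747 -0.0868  0.0295] [79 78 81]
360 78 [ 0.6737 -0.087   0.0285] [79 77 80]
360 80 [ 0.6726 -0.0869  0.0291] [79 78 82]
360 82 [ 0.6715 -0.0869  0.0292] [75 78 80]
360 84 [ 0.6704 -0.0869  0.0293] [80 80 80]
```

The carrier is home: the stop face is at x=0.6775 and the carrier's top reaches 0.677. I'll release it by easing off the push while rising.

step_arm(steps=[[[-0.02,0,-0.01,0,0,0],[-0.035,0,-0.03,0,0,0],[-0.045,0,-0.05,0,0,0],[-0.055,0,-0.08,0,0,0],[-0.07,0,-0.12,0,0,0],[-0.09,0,-0.2,0,0,0],[-0.1,0,-0.5,0,0,0],[-0.1,0,-0.9,0,0,0],[-0.1,0,-0.9,0,0,0],[-0.1,0,-0.9,0,0,0]]])

```text
clock: 7.65
tool_pos: [0.5802, -0.0647, 0.1291]
orientation: [-180.0, -0.2, 1.1]
force: [0.1, -0.3, -0.9]
opening: 0.0005
gripper_force: 0.0
```

```bash
python3 - <<'E'
from h import *
print(get_obs()["tool_pos"],get_obs()["force"])
p,d=snapshot("wrist"); K,R,t=cam("wrist"); cv2.imwrite("pics/w4.png",p[:,:,::-1])
for v in range(90,160,2):
    u=275+(v-60)//8; x,y=(u-K[0,2])/K[0,0],(v-K[1,2])/K[1,1]; th=np.hypot(x,y); s=np.tan(th)/th; print(u,v,(R.T@(np.array([x*s,y*s,1])*d[v,u]-t)).round(3))
E
```

```text
[ 0.58016314 -0.06470384  0.12908807] [ 0.09657748 -0.27348578 -0.85177684]
278 90 [ 0.671 -0.03   0.033]
279 92 [ 0.669 -0.031  0.033]
279 94 [ 0.667 -0.031  0.033]
279 96 [ 0.666 -0.031  0.034]
279 98 [ 0.664 -0.031  0.034]
280 100 [ 0.663 -0.032  0.032]
280 102 [ 0.661 -0.032  0.034]
280 104 [ 0.659 -0.032  0.034]
280 106 [ 0.658 -0.032  0.033]
281 108 [ 0.656 -0.033  0.034]
281 110 [ 0.654 -0.033  0.035]
281 112 [ 0.653 -0.033  0.033]
281 114 [ 0.651 -0.033  0.034]
282 116 [ 0.649 -0.034  0.033]
282 118 [ 0.648 -0.034  0.034]
282 120 [ 0.646 -0.034  0.033]
282 122 [ 0.644 -0.034  0.032]
283 124 [ 0.643 -0.034  0.033]
283 126 [ 0.641 -0.034  0.033]
283 128 [ 0.64  -0.034  0.033]
283 130 [ 0.638 -0.034  0.032]
284 132 [ 0.636 -0.035  0.028]
284 134 [ 0.634 -0.035  0.028]
284 136 [ 0.633 -0.035  0.027]
284 138 [ 0.631 -0.035  0.029]
285 140 [ 0.63  -0.037  0.044]
285 142 [ 0.629 -0.038  0.045]
285 144 [ 0.627 -0.037  0.044]
285 146 [ 0.626 -0.037  0.043]
286 148 [ 0.624 -0.038  0.046]
286 150 [ 0.623 -0.038  0.044]
286 152 [ 0.621 -0.038  0.043]
286 154 [ 0.619 -0.038  0.043]
287 156 [ 0.618 -0.039  0.045]
287 158 [ 0.616 -0.039  0.045]
```

View pics/w4.png

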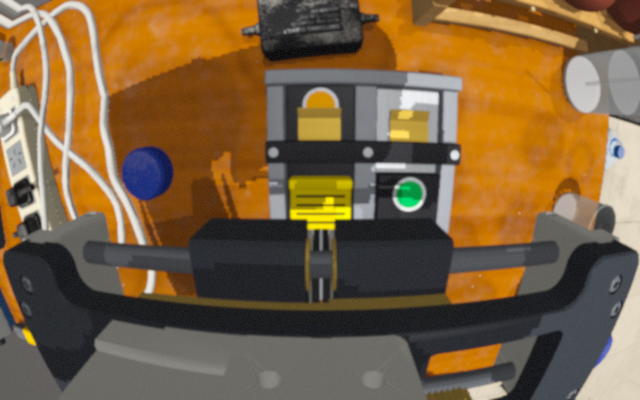

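The amber window and the carrier's front edge (row ~85) sit at the stop. I'll check the gap numerically and hand in if it is within 4 mm.

```bash
python3 - <<'E'
from h import *
p,d=snapshot("wrist"); K,R,t=cam("wrist")
for u in (296,345):
  prev=None
  for v in range(78,92):
    x,y=(u-K[0,2])/K[0,0],(v-K[1,2])/K[1,1]; th=np.hypot(x,y); s=np.tan(th)/th; print(u,v,(R.T@(np.array([x*s,y*s,1])*d[v,u]-t)).round(4),p[v,u])
E
```

```text
296 78 [ 0.6783 -0.0457  0.0447] [120 121 127]
296 79 [ 0.6778 -0.0455  0.043 ] [113 115 118]
296 80 [ 0.677  -0.0455  0.0429] [102 104 107]
296 81 [ 0.6762 -0.0456  0.043 ] [83 82 87]
296 82 [ 0.6759 -0.0452  0.0386] [65 66 69]
296 83 [ 0.676  -0.0447  0.0315] [51 49 52]
296 84 [ 0.675  -0.0447  0.0323] [46 46 48]
296 85 [ 0.6741 -0.0449  0.0336] [53 51 51]
296 86 [ 0.6732 -0.0449  0.0339] [51 51 53]
296 87 [ 0.6726 -0.0448  0.0323] [52 52 52]
296 88 [ 0.6718 -0.0448  0.0318] [52 51 53]
296 89 [ 0.6709 -0.0448  0.0326] [52 50 53]
296 90 [ 0.67   -0.0449  0.0335] [52 49 50]
296 91 [ 0.6692 -0.0449  0.0329] [55 52 55]
345 78 [ 0.6792 -0.0832  0.0437] [115 118 122]
345 79 [ 0.6784 -0.0832  0.0436] [112 114 119]
345 80 [ 0.6778 -0.0833  0.0426] [ 97  99 101]
345 81 [ 0.6771 -0.0834  0.0419] [78 80 84]
345 82 [ 0.6767 -0.0836  0.0387] [58 58 60]
345 83 [ 0.6768 -0.0842  0.031 ] [50 49 54]
345 84 [ 0.6757 -0.0841  0.0329] [49 50 53]
345 85 [ 0.6749 -0.0841  0.033 ] [53 51 56]
345 86 [ 0.674  -0.0841  0.0334] [62 62 64]
345 87 [ 0.6732 -0.0841  0.0333] [60 60 62]
345 88 [ 0.6725 -0.0842  0.0323] [62 62 63]
345 89 [ 0.6718 -0.0843  0.0311] [59 61 63]
345 90 [ 0.6709 -0.0842  0.0322] [60 59 64]
345 91 [ 0.6699 -0.0842  0.0331] [56 59 61]
```

The carrier is still against the stop, held up at the bridge (top z about 0.033), and released.

```bash
python3 -c "
from plant import *
print(close_job())"
```

```text
the job is handed in; nothing more can be done
None
```

The yellow carrier was pressed down, pushed under the bridge to the end stop (front edge within about 1 mm of it by wrist-camera depth) and released; the job is handed in, but no verdict was returned.

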